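# Card the castor balls out of the tilting bowl

## Task

Take the white sorting card out of its rack, stand it across the mouth of the tilting bowl so that it blocks all but a narrow gap at the end over the open tin, and press it down gently to tip the bowl until all four black balls have run out through the gap into the tin, none beside it. Then let the bowl come back up and stand the card in its rack again, leaving the meter and the lidded box where they are.

Things in the scene. Friction and masses are not known exactly. Their poses are not given: they have to be found in the camera images.
- stand: Fixed dark steel stand of the tilting bowl: foot 140 x 200 mm, two uprights 86 mm high, 183 mm apart, outside the bowl's sides. Origin on the table under the hinge; x points out of the bowl's mouth, y to the left along the mouth, z up. The hinge runs along y, 78 mm above the table.
- bowl (a joint): Tip angle of the bowl about its hinge, rad. 0 = up at rest: the floor rises to the mouth by 0.12 rad and the balls lie at the closed back. Grows as the mouth goes down: level at 0.12, stop at 0.47 (floor then slopes 0.35 rad down to the mouth). At 0.4 and more all balls run. A light spring (3 to 15 N on the floor near the lip to press down) brings it up at once when let go.
- bowl_lip (a point): Middle of the aluminium bowl's lip, on the floor; x out of the mouth along the floor, y along the lip, z square to the floor. 95 mm before the hinge, 8 mm above its line. Flat slippery floor; inner width 160 mm, straight sides for 85 mm back from the lip, then a half-round back of 80 mm radius. Walls 30 mm high, 3 mm thick; whole front open. Lip 97 mm above the table at rest, 53 mm at the stop.
- card: Loose white plastic card, 70 g, upright in the rack. Blade 134 mm long (x), 4 mm thick (y), 62 mm high; on top in the middle a grip bar 50 mm long, 12 mm thick, z = 60 to 98 mm. Origin: centre of the lower edge. Set 0.5 rad slanting in the bowl (one end 5 mm behind the lip, 36 mm gap to the side wall; other end back at the other wall) and leaned like the tipped floor, it guides balls to the gap.
- rack: Fixed black plastic rack for the card, 110 x 75 mm, 54 mm high. Slot along its x axis, open at both ends, 8 mm wide from its floor (8 mm above the table) to 34 mm height, then flaring to about 34 mm at the top. Origin on the table under the slot's middle.
- tin: Loose open steel tin, outside 100 (x) x 80 (y) x 45 mm high, walls and floor 3 mm. Origin at the centre of its underside. It stands on the table just in front of the bowl, its near edge under the lip, at the left or the right half of the mouth (its middle 43 mm to the side).
- lidded: Loose closed steel box of the same outside size as the tin, under the other half of the mouth. Leave it. Origin at the centre of its underside.
- meter: Yellow multimeter, 150 x 85 mm, 44 mm high, lying on the other side of the bowl from the rack. Leave it. Origin at the centre of its underside.
- ball0_center (a point): Centre of one of the four black plastic castor balls, 28 mm across, 20 g, slippery, lying at the back of the bowl and free to roll.
- ball1_center (a point): Centre of another of the four balls.
- ball2_center (a point): Centre of another of the four balls.
- ball3_center (a point): Centre of another of the four balls.

How it is judged:
On the way, in this order (a step that is already met when the one before it is completed fails the run):
1. the card has been drawn up out of its rack (z of card in the frame of rack above 0.06 m and contact force between the fingers and card above 0.5 N), for 0.1 s.
2. the held card stands on the bowl's floor across its mouth (its lower edge's middle within 100 mm behind and 12 mm before the lip and within 45 mm of its middle, slanting less than 1 rad to the lip) (x of card in the frame of bowl_lip between -0.1 and 0.012 m and y of card in the frame of bowl_lip between -0.045 and 0.045 m and z of card in the frame of bowl_lip between -0.02 and 0.03 m and angle between card's own z axis and vertical below 0.6 rad and angle between the x axis of card and the y axis of bowl_lip, either way round below 1 rad and contact force between card and stand above 0.2 N and contact force between the fingers and card above 0.5 N), for 0.1 s.
3. all four balls are in the tin while the held card still stands across the mouth (x of ball0_center in the frame of tin between -0.05 and 0.05 m and y of ball0_center in the frame of tin between -0.04 and 0.04 m and z of ball0_center in the frame of tin between 0 and 0.045 m and x of ball1_center in the frame of tin between -0.05 and 0.05 m and y of ball1_center in the frame of tin between -0.04 and 0.04 m and z of ball1_center in the frame of tin between 0 and 0.045 m and x of ball2_center in the frame of tin between -0.05 and 0.05 m and y of ball2_center in the frame of tin between -0.04 and 0.04 m and z of ball2_center in the frame of tin between 0 and 0.045 m and x of ball3_center in the frame of tin between -0.05 and 0.05 m and y of ball3_center in the frame of tin between -0.04 and 0.04 m and z of ball3_center in the frame of tin between 0 and 0.045 m and x of card in the frame of bowl_lip between -0.1 and 0.012 m and y of card in the frame of bowl_lip between -0.045 and 0.045 m and z of card in the frame of bowl_lip between -0.02 and 0.03 m and angle between card's own z axis and vertical below 0.6 rad and angle between the x axis of card and the y axis of bowl_lip, either way round below 1 rad and contact force between the fingers and card above 0.5 N), for 0.1 s.
At the end, for the whole second after the job is handed in: All four balls in the upright tin; bowl up (below 0.03 rad); card released, at rest in the rack's slot: within 30 mm of its middle, lower edge within 12 mm of the slot's floor, leaning under 0.3 rad (x of ball0_center in the frame of tin between -0.05 and 0.05 m and y of ball0_center in the frame of tin between -0.04 and 0.04 m and z of ball0_center in the frame of tin between 0 and 0.045 m and x of ball1_center in the frame of tin between -0.05 and 0.05 m and y of ball1_center in the frame of tin between -0.04 and 0.04 m and z of ball1_center in the frame of tin between 0 and 0.045 m and x of ball2_center in the frame of tin between -0.05 and 0.05 m and y of ball2_center in the frame of tin between -0.04 and 0.04 m and z of ball2_center in the frame of tin between 0 and 0.045 m and x of ball3_center in the frame of tin between -0.05 and 0.05 m and y of ball3_center in the frame of tin between -0.04 and 0.04 m and z of ball3_center in the frame of tin between 0 and 0.045 m and horizontal distance between card and rack below 0.03 m and z of card in the frame of rack below 0.02 m and angle between card's own z axis and vertical below 0.3 rad and angle between the x axis of card and the x axis of rack, either way round below 0.2 rad and value of joint bowl below 0.03 rad and linear speed of each of card, tin below 0.02 m/s and angle between tin's own z axis and vertical below 0.1 rad); the robot touches nothing.
It fails at once if the lidded box or the meter is pushed more than 30 mm (distance of any of lidded, meter from where it was at the start of the episode above 0.03 m).
It fails at once if the bowl is pressed hard, over 40 N (contact force between card and stand above 40 N).
It also fails if it takes over 51 s, if anything falls off the work surface, if the arm or the gripper's body presses on something with over 40 N, if the wrist force passes 120 N, or if a joint passes its speed limit or range.

## Robot

A 6-joint arm with a two-finger parallel gripper is mounted at the origin on the work surface. World frame = base frame: x ahead of the robot, y to its left, z up, the work surface at z = 0. Lengths are in m, angles in rad, forces in N, time in s.
With the tool pointing down it reaches from about 0.25 to 0.725 m from the base axis. Payload 4 kg.
Tool frame: the origin (TCP) lies midway between the tips of the shut fingers; the grasp point (between the pads) lies grip_point_offset behind it (grip_point_offset is the distance from the TCP to the grasp point, in m); z points along the fingers, y is the line along which they close (so a half turn about z gives the same grasp; the last joint's range is limited). The gripper opens to 85 mm and grips with 20 to 120 N. Pads are 22 mm wide; open, the fingers measure 114 mm over their backs; the gripper's body (76 mm by 85 mm) begins 54 mm behind the grasp point. The pads swing forward as they close: fully open they stand 13 mm farther back than shut.
Start: joints at [1.201, 0.241, 0.005, 1.335, 0, 1.571], TCP at [0.181, 0.466, 0.194] pointing down, gripper open.
Joint ranges: [-2.72, 2.72], [-1.05, 1.87], [-1.09, 1.28], [-1.99, 2.15], [-1.42, 1.44], [-3.14, 3.14]. Speed limits (rad/s): [2.79, 2.79, 3.14, 3.14, 3.14, 3.14].

## Interface

Orientations are given as a unit quaternion [x, y, z, w].
In Python, from workcell import * gives the robot as it stands. The module is installed in compiled form; this text tells all that it offers.
- The arm moves only by the tool arm_command, never from a script. Its arguments are lists of equal length, an entry for each row: "slide": the shift along the tool's x, y, z in cm, a list of three; "spin": the turn about the tool's z in degrees. A call has exactly 5 rows; each row is the pose to reach, as a shift and turn from the pose commanded when the call began, along the tool's axes at that moment; what a row does not reach only later rows make up. A row lasts 1/8 s, in which the tool goes at most 62.5 mm and 10.7 degrees, less where a joint would pass 70% of its speed; a pose out of reach is approached as far as the arm can. A call with a gripper value outside its range is refused whole. "jaw" is the finger opening in cm, from 0 to 8.54, set as the call begins (left out, the last holds). The fingers move at their own pace and stop on an object; the grip force is fixed at half the most. Time passes only in rows, so rows that repeat a pose let the fingers close, or fill a call up. It gives the time, the measured TCP pose, the force, the opening and the grip force at its end, in the units of the state.
- get_obs(): the state, without advancing time (a new reading comes with each control period).
- camera(name): name is "scene" or "top"; returns a dict with "pixels" (480x640x3 uint8, red, green, blue), "range_z" (480x640 float32, m along the optical axis (not along the pixel's ray), 0 where there is no reading), "intrinsics" (3x3 intrinsics, pixels), "k1" (the pictures are not rectified: a ray, as slopes to the right and down, at radius r is drawn at 1 + k1 r^2 times it, then the intrinsics apply), "rvec" (rotation vector, rad) and "tvec" (3), from world to camera coordinates, as OpenCV has them. Camera axes: x right, y down, z forward; pixel columns grow to the right and rows downward; lengths in m; the calibration is good to about 2 mm. A picture is of the moment at which its call begins.
- job_done(): hands the job in; it is judged then, once.
Trained networks look in a picture, given as the dict that the camera call returned (one of the last four; its "shot" number tells which), for a name from the list of things; names that differ only in an ending like _2 or _b are one class to them, and where a whole thing is asked for, a point or a joint stands for the part that bears it (a point fixed in the world has none). Each returns a list of dicts, best first, with "confidence" (0 to 1); they miss things now and then, are a little off and sometimes report something else, mostly with a low value. They report only what shows in the picture. A call takes as long as a camera call.
- recognise(picture, thing): "centre" ([column, row] in pixels, amid what is visible of it).
- landmark_of(picture, thing): "centre" ([column, row] in pixels: a listed point, or the origin of a listed thing).
The state is a dict: "clock": time; "joint_pos": joint angles; "joint_vel": joint speeds; "tau": joint torques, N m; "eef_pos": TCP position; "tool_rot": TCP orientation; "ft_force": force on the tool from outside, world axes, zero at the start; "ft_torque": the same for the moment, N m; "grip_width": finger opening in m; "grasp_force": force on a finger pad.
Only numpy, scipy, OpenCV 4.12 (cv2) and the standard library are available. Lean on these libraries where they do the work, as an engineer would, in place of code of your own. Each camera call takes 0.05 s, during which the arm holds its last target. There are 200 camera calls.

## Working session

There is one attempt and no reset: what is moved stays moved. The work goes in short steps, Python scripts to look and compute and a tool call to move; the robot and the scene stay as the last step left them, time stands still between calls to the robot, and variables do not carry over. Pictures are saved under pics/ and viewed, at most 10 in all, crops included, and the job is handed in when it is done.

Besides the shell and the picture viewer there is one more tool, called after "Emit:" as a command line: name --pt "numbers of a row" for each row, then --argument value for the rest. arm_command: Moves the arm, as the interface text tells. Its arguments: {"type":"object","properties":{"slide":{"type":"array","items":{"type":"array","items":{"type":"number"}}},"spin":{"type":"array","items":{"type":"number"}},"jaw":{"type":"number"}},"required":["slide","spin"]}

```bash
mkdir -p pics
cat > h.py <<'E'
from workcell import *
import numpy as np, cv2
from scipy.spatial.transform import Rotation as R
def ray(c,px):
    K=c["intrinsics"]; d=np.array([(px[0]-K[0,2])/K[0,0],(px[1]-K[1,2])/K[1,1]]); u=d.copy()
    for _ in range(20): u=d/(1+c["k1"]*(u@u))
    return np.array([u[0],u[1],1.])
def w(c,pc):
    Rm=cv2.Rodrigues(np.array(c["rvec"],float))[0]; return (np.asarray(pc)-np.array(c["tvec"]).ravel())@Rm
def atz(c,px,z):
    o=w(c,np.zeros(3)); d=w(c,ray(c,px))-o; return o+d*(z-o[2])/d[2]
def dep(c,px):
    return w(c,ray(c,px)*c["range_z"][int(round(px[1])),int(round(px[0]))])
def cloud(c):
    K=np.array(c["intrinsics"]); H,W=c["range_z"].shape
    v,u=np.mgrid[:H,:W]; d=np.stack([(u-K[0,2])/K[0,0],(v-K[1,2])/K[1,1]],-1); s=d.copy()
    for _ in range(20): s=d/(1+c["k1"]*(s**2).sum(-1,keepdims=True))
    p=np.concatenate([s,np.ones((H,W,1))],-1)*c["range_z"][...,None]
    return w(c,p.reshape(-1,3)).reshape(H,W,3)
def save(c,n): cv2.imwrite("pics/"+n,c["pixels"][...,::-1])
E
python3 - <<'E'
from h import *
np.set_printoptions(precision=3,suppress=True)
o=get_obs(); print({k:np.round(v,3) for k,v in o.items()})
for n in ["top","scene"]:
    c=camera(n); save(c,n+"0.png"); print(n,"campos",w(c,np.zeros(3)),c["k1"])
    for t in ["stand","bowl_lip","card","rack","tin","lidded","meter","ball0_center"]:
        for f in (recognise,landmark_of):
            for r in f(c,t)[:4 if 'ball' in t else 2]:
                if r["confidence"]>.3: print(t,f.__name__,np.round(r["centre"],1),round(r["confidence"],2),dep(c,r["centre"]), atz(c,r["centre"],0))
E
```

```text
{'clock': np.float64(0.0), 'joint_pos': array([1.201, 0.241, 0.004, 1.335, 0.   , 1.571]), 'joint_vel': array([-0.   , -0.001, -0.001,  0.001,  0.002, -0.001]), 'tau': array([ -0.   , -37.232,  25.241,   0.017,  -0.   ,  -0.   ]), 'eef_pos': array([0.18 , 0.466, 0.193]), 'tool_rot': array([ 0.184,  0.983, -0.001, -0.   ]), 'ft_force': array([-0.733,  0.466, -0.029]), 'ft_torque': array([ 0.037, -0.036, -0.014]), 'grasp_force': np.float64(0.0), 'grip_width': np.float64(0.086)}
top campos [ 0.43  -0.017  1.069] 0.044797190993035405
stand call [341.9 256.3] 0.69 [ 0.492 -0.039  0.086] [ 0.498 -0.041  0.   ]
stand call [342.6 269.7] 0.62 [ 0.467 -0.04   0.086] [ 0.47  -0.042  0.   ]
bowl_lip call [338.3 256.2] 0.88 [ 0.492 -0.032  0.088] [ 0.498 -0.033  0.   ]
bowl_lip call [328.3 216.7] 0.75 [ 0.575 -0.011  0.041] [ 0.581 -0.011  0.   ]
card call [165.5 244.4] 0.78 [0.509 0.3   0.094] [0.517 0.331 0.   ]
card call [176. 245.] 0.66 [0.512 0.295 0.045] [0.516 0.309 0.   ]
rack call [359.8 293.8] 0.6 [ 0.422 -0.072  0.106] [ 0.421 -0.078  0.   ]
rack call [178.9 248.1] 0.58 [0.505 0.287 0.
[... 1494 characters left out ...]
 ]
tin call [285.8 309.9] 0.57 [ 0.668 -0.031  0.042] [ 0.624 -0.044  0.   ]
lidded call [334.8 295.8] 0.68 [0.624 0.04  0.046] [0.57  0.032 0.   ]
lidded call [333.7 301.5] 0.56 [0.639 0.041 0.047] [0.585 0.033 0.   ]
meter call [201. 226.] 0.77 [ 0.461 -0.261  0.042] [ 0.4   -0.293  0.   ]
meter call [204.6 231.8] 0.93 [ 0.472 -0.25   0.037] [ 0.42  -0.276  0.   ]
ball0_center call [305.8 240.7] 0.46 [ 0.548 -0.025  0.096] [ 0.409 -0.057  0.   ]
ball0_center call [284.7 204.6] 0.43 [ 0.449 -0.088  0.105] [ 0.272 -0.138  0.   ]
ball0_center call [285.3 206.4] 0.65 [ 0.451 -0.086  0.103] [ 0.28  -0.134  0.   ]
ball0_center call [286.2 308.6] 0.43 [ 0.667 -0.031  0.044] [ 0.62  -0.044  0.   ]
```

View pics/top0.png

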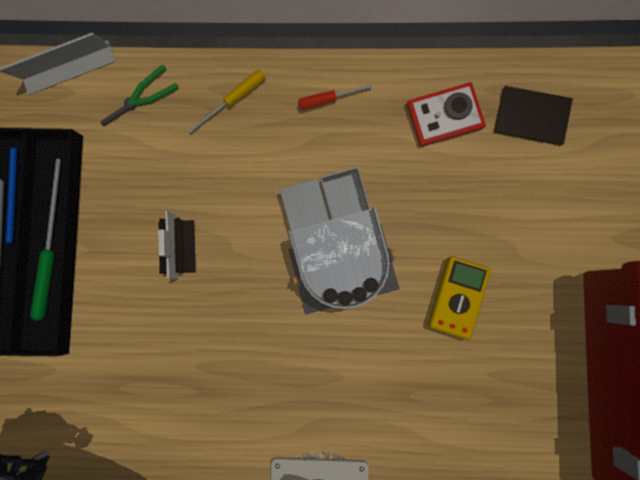

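View pics/scene0.png

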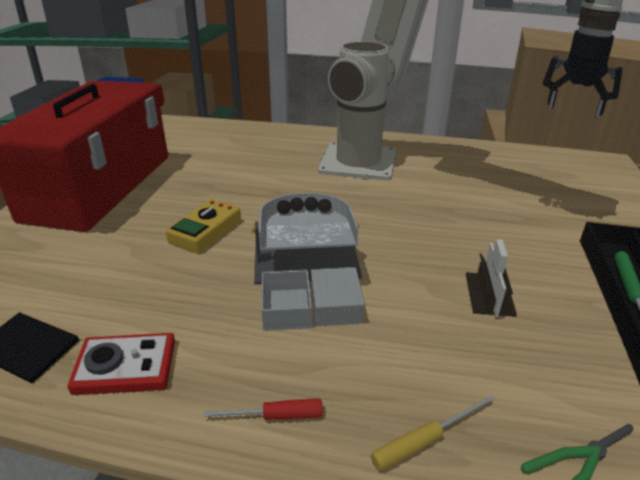

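The top view shows the bowl mouth pointing up and slightly left in the picture. The open tin is at (344,195) on the mouth's right, the lidded box at (302,203), the rack and card at (172,246), and the balls at the back around (350,292). Next I'll measure from the depth cloud.

Run:
```python
from h import *
np.set_printoptions(precision=4,suppress=True)
c=camera("top"); P=cloud(c); np.save("P.npy",P)
X,Y,Z=P[...,0],P[...,1],P[...,2]
def rect(m,n):
    q=P[m][:,:2].astype(np.float32)*1000; (a,b),s,ang=cv2.minAreaRect(q); print(n,len(q),"c",a,b,"size",s,"ang",ang,"z",np.median(P[m][:,2]))
rs=(X>.35)&(X<.7)&(Y>-.16)&(Y<.1)
# boxes: tin+lidded
rect(rs&(X>.58)&(Z>.035)&(Z<.055),"boxes")
# local pts
u=np.array([np.cos(.26),np.sin(.26)]);v=np.array([-u[1],u[0]])
rect(rs&(Z>.065)&(Z<.16),"bowl")
m=rs&(Z>.08)&(Z<.16)&(X>.5)
q=P[m]; 
# floor plane fit
mf=rs&(X>.47)&(X<.54)&(Y>-.09)&(Y<.02)&(Z>.07)&(Z<.115)
A=np.c_[P[mf][:,:2],np.ones(mf.sum())]; k,*_=np.linalg.lstsq(A,P[mf][:,2],rcond=None); print("floor",k,np.std(A@k-P[mf][:,2]),"dir",np.arctan2(k[1],k[0]),"slope",np.hypot(*k[:2]))
# edges along image for lip: per-column first row of z>.085
L=[]
for col in range(298,376):
    r=[r for r in range(190,260) if Z[r,col]>.085]
    if r: L.append(P[r[0],col])
L=np.array(L); vx,vy,x0,y0=cv2.fitLine(L[:,:2].astype(np.float32),cv2.DIST_HUBER,0,.001,.001).ravel(); print("lip dir",np.arctan2(vy,vx),x0,y0,len(L),L[::8])
cr=(X>.4)&(X<.6)&(Y>.22)&(Y<.36)
rect(cr&(Z>.09)&(Z<.14),"card bar"); rect(cr&(Z>.062)&(Z<.085),"blade"); rect(cr&(Z>.048)&(Z<.058),"rack top")
rect(cr&(Z>.01)&(Z<.15),"all");
for lo in np.arange(0,.13,.01): print(round(lo,2),(cr&(Z>lo)&(Z<lo+.01)).sum(),end=' ')
```

```text
boxes 1470 c 612.900634765625 -2.6103439331054688 size (90.05436706542969, 166.57940673828125) ang 15.639228820800781 z 0.04402824800525331
bowl 7400 c 480.6238708496094 -41.21592712402344 size (170.3177490234375, 201.13949584960938) ang 16.174564361572266 z 0.09031816108513406
floor [0.1126 0.0346 0.0338] 0.0017917908264296909 dir 0.2982242055522297 slope 0.11783232768471559
lip dir -1.2828046 0.5685012 -0.04262724 78 [[ 0.5424  0.0459  0.0977]
 [ 0.5462  0.0306  0.1001]
 [ 0.5508  0.0156  0.0957]
 [ 0.5566  0.0004  0.097 ]
 [ 0.5605 -0.0147  0.0987]
 [ 0.5647 -0.0299  0.0973]
 [ 0.5691 -0.0451  0.0951]
 [ 0.5729 -0.0602  0.0973]
 [ 0.4304 -0.0171  1.0693]
 [ 0.5829 -0.0905  0.0974]]
card bar 222 c 511.835205078125 305.82183837890625 size (48.53422927856445, 12.9163818359375) ang 4.588562965393066 z 0.10438462034171497
blade 195 c 512.5305786132812 304.00994873046875 size (131.06736755371094, 9.825897216796875) ang 3.464564323425293 z 0.06941746447523507
rack top 369 c 511.8545227050781 306.4176330566406 size (133.13438415527344, 41.95310974121094) ang 3.748356580734253 z 0.051637624832588484
all 1509 c 511.6260986328125 298.7356872558594 size (70.1556167602539, 132.41317749023438) ang 85.66151428222656 z 0.04987797176694135
0.0 2104 0.01 128 0.02 117 0.03 203 0.04 316 0.05 301 0.06 113 0.07 66 0.08 43 0.09 44 0.1 178 0.11 0 0.12 0
```

```bash
cat >> h.py <<'E'
def plan(tx,ty,tz,deg):
    "tool shift (cm) and spin so that TCP goes to x,y,z with tool y at world angle deg (mod 180)"
    o=get_obs(); T=R.from_quat(o["tool_rot"]).as_matrix(); s=T.T@(np.array([tx,ty,tz])-o["eef_pos"])*100
    a=np.degrees(np.arctan2(T[1,1],T[0,1])); d=-(deg-a); d=(d+90)%180-90
    print("slide",np.round(s,2),"spin",round(d,1),"ya",round(a,1),"tilt",np.round(T[:,2],3))
E
python3 - <<'E'
from h import *
import workcell; print(grip_point_offset, [n for n in dir(workcell) if n[0]!='_'])
plan(.512,.306,.16,93.8); plan(.512,.306,.086-grip_point_offset,93.8)
E
```

```text
0.0187 ['Unreachable', 'camera', 'get_obs', 'grip_point_offset', 'job_done', 'landmark_of', 'recognise']
slide [-36.68  -2.96   3.41] spin -25.0 ya 68.8 tilt [ 0.  0. -1.]
slide [-36.68  -2.96  12.68] spin -25.0 ya 68.8 tilt [ 0.  0. -1.]
```

Emit:
arm_command --pt "-6 -0.5 0.5" --pt "-12 -1 1" --pt "-18 -1.5 2" --pt "-24 -2 2.5" --pt "-30 -2.5 3.4" --spin '[-5,-10,-15,-20,-25]' --jaw 5

```text
clock: 2.38
eef_pos: [0.4533, 0.3337, 0.1603]
tool_rot: [-0.035, 0.999, 0.0, 0.0]
ft_force: [0.9, 0.4, -0.2]
grip_width: 0.0503
grasp_force: 0.0
```

Run:
```python
from h import *
plan(.512,.306,.086-grip_point_offset,93.8); print(get_obs()["eef_pos"],get_obs()["joint_pos"])
```

```text
slide [-5.65 -3.18  9.3 ] spin 0.2 ya 94.0 tilt [ 0.001  0.001 -1.   ]
[0.45332185 0.33370662 0.1602992 ] [6.34433356e-01 3.79873732e-01 1.10543171e-01 1.30018070e+00
 2.24215875e-04 5.64905065e-01]
```

Emit:
arm_command --pt "-3.5 -2 1.5" --pt "-5.65 -3.2 3.5" --pt "-5.65 -3.2 7" --pt "-5.65 -3.2 9.3" --pt "-5.65 -3.2 9.3" --spin '[0,0,0,0,0]'

```text
clock: 3.0
eef_pos: [0.5082, 0.3051, 0.0648]
tool_rot: [-0.033, 0.999, -0.001, -0.002]
ft_force: [-0.1, 0.7, -0.4]
grip_width: 0.0497
grasp_force: 0.0
```

Emit:
arm_command --pt "0 0 0" --pt "0 0 0" --pt "0 0 0" --pt "0 0 0" --pt "0 0 0" --spin '[0,0,0,0,0]' --jaw 0

```text
clock: 3.62
eef_pos: [0.5111, 0.307, 0.069]
tool_rot: [-0.033, 0.999, 0.001, 0.002]
ft_force: [0.3, -0.8, 5.5]
grip_width: 0.0
grasp_force: 3.1
```

Run:
```python
from h import *
c=camera("scene"); cv2.imwrite("pics/s1.png",cv2.resize(c["pixels"][150:350,400:600,::-1],None,fx=3,fy=3)); o=get_obs(); print(o["grip_width"],o["grasp_force"],o["eef_pos"])
```

```text
-0.00017029234840538964 3.1116894062870415 [0.51104523 0.30704983 0.06896196]
```

View pics/s1.png

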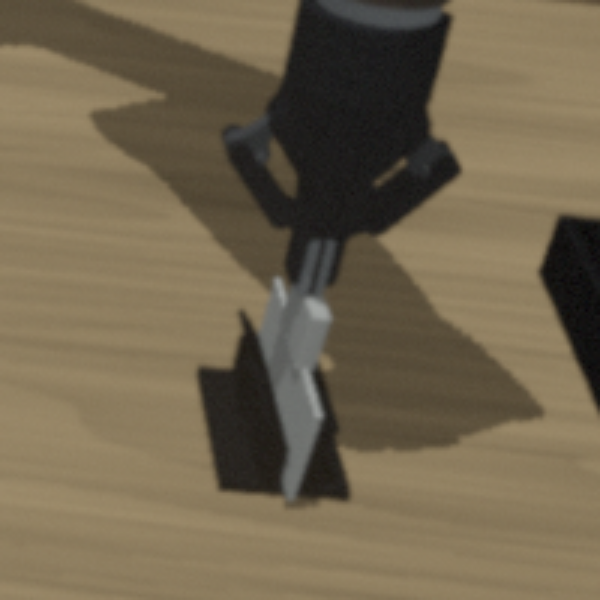

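The close-up shows the shut fingers at (315,270) behind or beside the bar, and the bar at (315,335), so the grasp missed. I'll measure where the bar is now.

Run:
```python
from h import *
np.set_printoptions(precision=4,suppress=True)
c=camera("scene")
pt=lambda p:((lambda q:(q[:2]/q[2]*(1+c["k1"]*((q[:2]/q[2])**2).sum()))*[c["intrinsics"][0,0],c["intrinsics"][1,1]]+[c["intrinsics"][0,2],c["intrinsics"][1,2]])(cv2.Rodrigues(np.array(c["rvec"],float))[0]@np.array(p)+np.array(c["tvec"]).ravel()))
f=lambda p:(pt(p)-[400,150])*3
e=get_obs()["eef_pos"]; print("tcp crop px",f(e),"grasp",f(e+[0,0,.0187]))
for p in [(.536,.306,.106),(.487,.306,.106),(.536,.306,.07),(.578,.308,.07),(.445,.30,.07),(.578,.308,.008)]: print(p,f(p))
P=cloud(c)
for x,y in [(318,305),(318,320),(310,350),(300,340),(318,410),(278,290),(295,480),(305,270),(325,270)]: print(x,y,P[150+y//3,400+x//3])
```

```text
tcp crop px [291.7686 341.5298] grasp [298.6084 315.3224]
(0.536, 0.306, 0.106) [308.5863 313.992 ]
(0.487, 0.306, 0.106) [299.003  265.6193]
(0.536, 0.306, 0.07) [294.8218 365.7453]
(0.578, 0.308, 0.07) [306.5228 412.6935]
(0.445, 0.3, 0.07) [269.4973 275.9511]
(0.578, 0.308, 0.008) [282.4622 497.456 ]
318 305 [0.5239 0.3126 0.1059]
318 320 [0.5361 0.3115 0.1041]
310 350 [0.5399 0.3101 0.086 ]
300 340 [0.5354 0.3051 0.0883]
318 410 [0.5457 0.3223 0.0495]
278 290 [0.4589 0.3025 0.0707]
295 480 [0.5796 0.3111 0.0232]
305 270 [0.5193 0.3011 0.1235]
325 270 [0.5244 0.3109 0.1283]
```

Emit:
arm_command --pt "0 0 -0.5" --pt "0 0 -1" --pt "0 0 -1.5" --pt "0 0 -2" --pt "0 0 -2" --spin '[0,0,0,0,0]'

```text
clock: 4.35
eef_pos: [0.5102, 0.3065, 0.0876]
tool_rot: [-0.033, 0.999, 0.0, 0.0]
ft_force: [0.4, -0.6, -0.1]
grip_width: -0.0002
grasp_force: 0.0
```

Run:
```python
from h import *
c=camera("scene"); cv2.imwrite("pics/s2.png",cv2.resize(c["pixels"][160:330,420:570,::-1],None,fx=4,fy=3.5,interpolation=cv2.INTER_CUBIC)); o=get_obs(); print(o["grip_width"],o["grasp_force"],o["eef_pos"])
```

```text
-4.678947627558596e-05 0.0 [0.51003996 0.3063997  0.08731264]
```

View pics/s2.png

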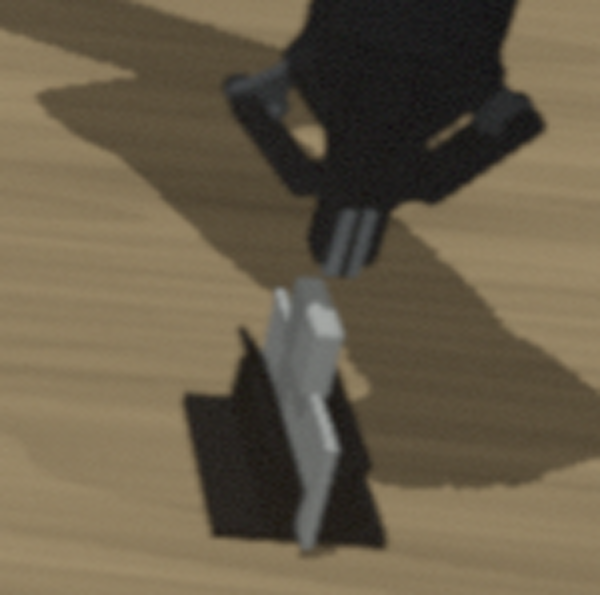

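The shut fingers end at (345,275), above the bar top at (325,310). That puts the tips higher than the reported TCP. I'll measure the tip position in the depth cloud.

Run:
```python
from h import *
np.set_printoptions(precision=4,suppress=True)
c=camera("scene"); P=cloud(c)
for r in range(222,252,2):
    print(r,*[P[r,k] for k in (500,504,507,511,514)])
e=get_obs()["eef_pos"]; print(e)
t=camera("top"); Q=cloud(t); m=(Q[...,0]>.4)&(Q[...,0]<.6)&(Q[...,1]>.22)&(Q[...,1]<.4)
m&=(Q[...,2]>.1)&(Q[...,2]<.5); print(m.sum(), Q[m].mean(0), Q[m].min(0),Q[m].max(0))
from workcell import *
```

```text
222 [0.5164 0.2931 0.156 ] [0.5166 0.2993 0.1569] [0.5208 0.303  0.16  ] [0.5213 0.3091 0.1611] [0.5132 0.3158 0.1571]
224 [0.5166 0.2938 0.1524] [0.5155 0.3003 0.1525] [0.5211 0.3037 0.1564] [0.5214 0.3098 0.1574] [0.5154 0.3161 0.1545]
226 [0.5176 0.2943 0.1492] [0.521  0.2998 0.152 ] [0.5218 0.3043 0.1531] [0.517  0.3118 0.1511] [0.5158 0.3168 0.1511]
228 [0.518  0.295  0.1457] [0.5205 0.3007 0.1479] [0.521  0.3053 0.1488] [0.5204 0.3117 0.1493] [0.5166 0.3174 0.1477]
230 [0.5154 0.2964 0.1403] [0.5219 0.3012 0.145 ] [0.5212 0.3061 0.1452] [0.515  0.3139 0.1424] [0.5156 0.3185 0.1433]
232 [0.5168 0.2969 0.1373] [0.5216 0.3021 0.141 ] [0.5209 0.307  0.1413] [0.5165 0.3144 0.1395] [0.5146 0.3196 0.139 ]
234 [0.5166 0.2977 0.1333] [0.5212 0.303  0.1369] [0.5215 0.3076 0.1378] [1.227  0.131  0.5669] [0.2951 0.3789 0.0021]
236 [0.5121 0.2996 0.1267] [0.5211 0.3038 0.1331] [0.5206 0.3087 0.1334] [0.5164 0.3161 0.1317] [ 0.2999  0.3787 -0.    ]
238 [0.316  0.3468 0.0009] [0.5196 0.305  0.1283] [0.52   0.3097 0.1292] [ 0.3089  0.3712 -0.0004] [ 0.3066  0.378  -0.001 ]
240 [0.4901 0.3064 0.105 ] [ 0.3205  0.355  -0.0002] [ 0.3187  0.3616 -0.0004] [ 0.3175  0.3701 -0.    ] [ 0.3162  0.3766 -0.    ]
242 [0.4984 0.3053 0.1062] [0.3299 0.3537 0.0008] [ 0.3267  0.3606 -0.0004] [0.3257 0.369  0.0001] [ 0.323   0.3758 -0.0007]
244 [0.5063 0.3042 0.1072] [0.3395 0.3524 0.0019] [ 0.3344  0.3597 -0.0004] [0.3353 0.3676 0.0013] [0.3343 0.3739 0.0014]
246 [0.5136 0.3033 0.1079] [0.3456 0.3519 0.0009] [ 0.3417  0.3589 -0.0007] [ 0.3406  0.3673 -0.0004] [ 0.3373  0.3742 -0.0016]
248 [0.5161 0.3035 0.1055] [ 0.3502  0.3518 -0.001 ] [ 0.3494  0.358  -0.0007] [0.3489 0.3661 0.0001] [ 0.3459  0.3729 -0.001 ]
250 [0.5204 0.3033 0.1043] [ 0.3583  0.3508 -0.0007] [ 0.3568  0.3571 -0.0008] [ 0.3552  0.3655 -0.0008] [0.3558 0.3713 0.0005]
[0.5099 0.3063 0.0871]
3624 [0.5106 0.2729 0.3574] [0.4664 0.2434 0.1004] [0.5654 0.3182 0.4999]
```

The finger tips really are about 40 mm above the reported TCP z (0.127 against 0.087), while x and y agree. I'll correct for this by lowering further.

Emit:
arm_command --pt "0 0 0" --pt "0 0 0" --pt "0 0 0" --pt "-0.1 0 0" --pt "-0.1 0 0.5" --spin '[0,0,0,0,0]' --jaw 5

```text
clock: 5.12
eef_pos: [0.5114, 0.3066, 0.0824]
tool_rot: [-0.033, 0.999, 0.0, 0.001]
ft_force: [0.2, -0.1, 0.0]
grip_width: 0.0498
grasp_force: 0.0
```

Emit:
arm_command --pt "0 0 1.5" --pt "0 0 3" --pt "0 0 4.5" --pt "0 0 5.7" --pt "0 0 5.7" --spin '[0,0,0,0,0]'

```text
clock: 5.75
eef_pos: [0.5098, 0.3057, 0.0234]
tool_rot: [-0.033, 0.999, -0.001, -0.001]
ft_force: [0.6, 0.1, -0.1]
grip_width: 0.0501
grasp_force: 0.0
```

Emit:
arm_command --pt "0 0 0" --pt "0 0 0" --pt "0 0 0" --pt "0 0 0" --pt "0 0 0" --spin '[0,0,0,0,0]' --jaw 0

```text
clock: 6.38
eef_pos: [0.5116, 0.3068, 0.026]
tool_rot: [-0.033, 0.999, 0.0, 0.001]
ft_force: [0.3, 0.5, 5.0]
grip_width: 0.0112
grasp_force: 58.6
```

Emit:
arm_command --pt "0 0 -2" --pt "0 0 -4" --pt "0 0 -7" --pt "0 0 -9.5" --pt "0 0 -9.5" --spin '[0,0,0,0,0]'

```text
clock: 7.0
eef_pos: [0.5121, 0.307, 0.1217]
tool_rot: [-0.033, 0.999, 0.001, 0.002]
ft_force: [-0.6, -0.3, -1.2]
grip_width: 0.0111
grasp_force: 58.3
```

Emit:
arm_command --pt "-1 1.5 0" --pt "-2 3 0" --pt "-3 5 0" --pt "-4 7 0" --pt "-4.2 7.8 0" --spin '[10,20,30,40,49]'

```text
clock: 7.62
eef_pos: [0.5469, 0.3873, 0.1171]
tool_rot: [0.386, 0.922, -0.002, -0.001]
ft_force: [0.6, -0.7, -1.1]
grip_width: 0.0112
grasp_force: 58.4
```

```bash
cat >> h.py <<'E'
def cardpts(P,z0=.03,near=None):
    "points of white card bar/blade near the gripper"
    return P
E
python3 - <<'E'
from h import *
np.set_printoptions(precision=4,suppress=True)
o=get_obs(); print(o["eef_pos"],o["grip_width"],o["grasp_force"],o["ft_force"])
t=camera("top"); c=camera("scene"); P=cloud(t); S=cloud(c)
np.save("S.npy",S); np.save("Pt.npy",P); cv2.imwrite("pics/t2.png",np.hstack([cv2.resize(t["pixels"][190:310,130:290,::-1],(400,300)),cv2.resize(c["pixels"][150:330,380:580,::-1],(400,360))[:300]]))
X,Y,Z=P[...,0],P[...,1],P[...,2]
m=(X>.42)&(X<.6)&(Y>.25)&(Y<.36)&(Z>.05)&(Z<.06)
q=P[m]; print(len(q),cv2.minAreaRect((q[:,:2]*1000).astype(np.float32)))
m=(X>.42)&(X<.6)&(Y>.25)&(Y<.36)&(Z>.015)&(Z<.07); q=P[m];print(len(q),cv2.minAreaRect((q[:,:2]*1000).astype(np.float32)))
for y in np.arange(.255,.36,.004):
    k=(abs(X-.512)<.03)&(abs(Y-y)<.002); print(round(y,3),round(float(np.median(Z[k])),3),end='; ')
E
```

```text
[0.5469 0.3873 0.1171] 0.01116089152739068 58.434627056121826 [ 0.5862 -0.7296 -1.0713]
266 ((512.5558471679688, 305.37152099609375), (108.97756958007812, 42.34398651123047), 4.389139652252197)
1177 ((512.29443359375, 306.62188720703125), (109.97410583496094, 43.39248275756836), 3.370236873626709)
0.255 -0.001; 0.259 -0.0; 0.263 -0.001; 0.267 0.0; 0.271 0.006; 0.275 0.008; 0.279 0.007; 0.283 0.575; 0.287 0.054; 0.291 0.048; 0.295 0.573; 0.299 0.57; 0.303 0.566; 0.307 0.559; 0.311 0.037; 0.315 0.049; 0.319 0.292; 0.323 0.055; 0.327 0.535; 0.331 0.474; 0.335 0.475; 0.339 0.46; 0.343 0.445; 0.347 0.398; 0.351 0.316; 0.355 0.328; 0.359 0.332;
```

View pics/t2.png

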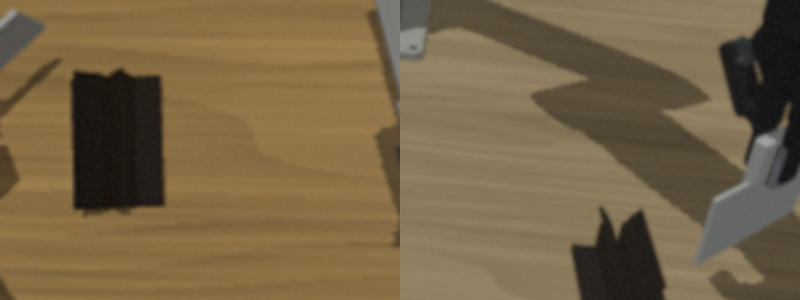

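The left half of the picture shows the empty V-shaped rack at crop (118,140), with its centre at about (0.512, 0.306) and yaw of 3.6°. The right half shows the card held firmly. I had the y sign wrong, so I'll now move the card to the −y side of the rack. There I'll press its rear end on the rack wall to pivot the card slightly in the grip.

Emit:
arm_command --pt "-3 -2.5 0" --pt "-6 -5 0" --pt "-9 -7.5 0" --pt "-10.9 -9 0" --pt "-10.9 -9 2" --spin '[0,0,0,0,0]'

```text
clock: 8.35
eef_pos: [0.562, 0.2445, 0.1013]
tool_rot: [0.385, 0.923, 0.001, 0.001]
ft_force: [0.4, -0.5, -0.4]
grip_width: 0.0111
grasp_force: 58.7
```

```bash
cat > tilt.py <<'E'
from h import *
np.set_printoptions(precision=4,suppress=True)
def meas(c=None):
    "card plane pts: colour-bright points near the tool; returns lower edge and pitch estimate"
    o=get_obs(); c=c or camera("scene"); P=cloud(c); g=c["pixels"].astype(int); e=o["eef_pos"]
    T=R.from_quat(o["tool_rot"]).as_matrix(); n=T[:,1]; a=-T[:,0]  # a: along card, gap end direction
    d=P-e; m=(abs(d@n)<.007)&(abs(d@a)<.085)&(d[...,2]>-.05)&(d[...,2]<.08)&(g.min(-1)>70)&((g.max(-1)-g.min(-1))<35)
    s=(d@a)[m]; z=P[...,2][m]; print("pose",e,"ft",o["ft_force"],"n",m.sum())
    lo=[];hi=[]
    for k in np.arange(-.06,.061,.01):
        q=z[abs(s-k)<.005]
        if len(q)>3: lo.append((k,q.min()))
        if len(q)>3 and abs(k)>.03: hi.append((k,q.max()))
    print("s range",s.min(),s.max()); print("low",np.array(lo)); 
    lo=np.array(lo); hi=np.array(hi); print("low slope",np.polyfit(lo[:,0],lo[:,1],1)); print("hi",hi.tolist(), np.polyfit(hi[:,0],hi[:,1],1) if len(hi)>1 else '')
if __name__=="__main__": meas()
E
python3 tilt.py
```

```text
pose [0.562  0.2445 0.1013] ft [ 0.4125 -0.5384 -0.3669] n 1858
s range -0.06512401177529707 0.07165155180652144
low [[-0.06    0.0836]
 [-0.05    0.0848]
 [-0.04    0.084 ]
 [-0.03    0.0851]
 [-0.02    0.0859]
 [-0.01    0.0848]
 [ 0.      0.0847]
 [ 0.01    0.0839]
 [ 0.02    0.085 ]
 [ 0.03    0.0854]
 [ 0.04    0.0836]
 [ 0.05    0.0837]
 [ 0.06    0.0841]]
low slope [-0.0029  0.0845]
hi [[-0.06, 0.14637904398812707], [-0.049999999999999996, 0.1461543686778379], [-0.039999999999999994, 0.1472021971326454], [0.030000000000000027, 0.18089784399623426], [0.04000000000000002, 0.14691760481859198], [0.05000000000000002, 0.14599321522007763], [0.060000000000000026, 0.14648159220764853]] [0.0538 0.1512]
```

Emit:
arm_command --pt "0.6 0 0" --pt "0.6 0 1.5" --pt "0.6 0 2.8" --pt "0.6 0 3.3" --pt "0.6 0 3.8" --spin '[0,0,0,0,0]'

```text
clock: 9.02
eef_pos: [0.5596, 0.2501, 0.0657]
tool_rot: [0.384, 0.923, 0.001, 0.004]
ft_force: [3.0, -8.2, 21.6]
grip_width: 0.0115
grasp_force: 61.9
```

```bash
python3 tilt.py
```

```text
pose [0.5596 0.2501 0.0657] ft [ 2.9666 -8.2389 21.586 ] n 1610
s range -0.06996729594720329 0.07061343855133495
low [[-0.06    0.0544]
 [-0.05    0.0535]
 [-0.04    0.0521]
 [-0.03    0.0507]
 [-0.02    0.0502]
 [-0.01    0.0513]
 [ 0.      0.0499]
 [ 0.01    0.0484]
 [ 0.02    0.0478]
 [ 0.03    0.0478]
 [ 0.04    0.0466]
 [ 0.05    0.0458]
 [ 0.06    0.0453]]
low slope [-0.0722  0.0495]
hi [[-0.06, 0.1091117654492058], [-0.049999999999999996, 0.10989673929932146], [-0.039999999999999994, 0.10950279618450154], [0.030000000000000027, 0.14567937230327446], [0.04000000000000002, 0.10845298417650517], [0.05000000000000002, 0.10915431438069657], [0.060000000000000026, 0.10759809278498006]] [0.0479 0.114 ]
```

Emit:
arm_command --pt "0 0 0.2" --pt "0 0 0.4" --pt "0 0 0.5" --pt "0 0 0.6" --pt "0 0 0.7" --spin '[0,0,0,0,0]'

```text
clock: 9.7
eef_pos: [0.5626, 0.2499, 0.0617]
tool_rot: [0.385, 0.923, 0.003, 0.006]
ft_force: [4.3, -9.4, 22.6]
grip_width: 0.0114
grasp_force: 62.4
```

Emit:
arm_command --pt "0 0 -1" --pt "0 0 -3.5" --pt "0 0 -6" --pt "0 0 -8" --pt "0 0 -8" --spin '[0,0,0,0,0]'

```text
clock: 10.32
eef_pos: [0.5571, 0.2512, 0.136]
tool_rot: [0.384, 0.923, 0.001, 0.001]
ft_force: [-0.2, 0.0, -0.7]
grip_width: 0.0107
grasp_force: 58.7
```

```bash
python3 tilt.py
```

```text
pose [0.5571 0.2512 0.136 ] ft [-0.1956  0.0047 -0.6926] n 1937
s range -0.07321412188955659 0.06858549364926518
low [[-0.06    0.1276]
 [-0.05    0.1264]
 [-0.04    0.1228]
 [-0.03    0.1227]
 [-0.02    0.1211]
 [-0.01    0.1208]
 [ 0.      0.1176]
 [ 0.01    0.1158]
 [ 0.02    0.1153]
 [ 0.03    0.1146]
 [ 0.04    0.113 ]
 [ 0.05    0.1112]
 [ 0.06    0.1104]]
low slope [-0.1425  0.1184]
hi [[-0.06, 0.18641576896517356], [-0.049999999999999996, 0.18757729020252323], [-0.039999999999999994, 0.18707511801947657], [0.030000000000000027, 0.2147085747813555], [0.04000000000000002, 0.17753943334050276], [0.05000000000000002, 0.17505097356904098], [0.060000000000000026, 0.17386060131708853]] [-0.0557  0.1863]
```

The pivot held: the card's pitch is 0.14 rad with the gap end low. Now I'll carry it over the bowl.

Emit:
arm_command --pt "-2 -2.5 -2" --pt "-6 -7.5 -3.7" --pt "-10 -12.5 -3.7" --pt "-13.5 -17 -3.7" --pt "-16.9 -21.3 -3.7" --spin '[0,0,0,0,0]'

```text
clock: 11.0
eef_pos: [0.5228, -0.0214, 0.1702]
tool_rot: [0.384, 0.923, -0.001, -0.001]
ft_force: [1.7, 0.1, -2.1]
grip_width: 0.0115
grasp_force: 58.7
```

Emit:
arm_command --pt "0 0 0" --pt "0 0 0" --pt "0 0 1" --pt "0 0 2" --pt "0 0 3" --spin '[0,0,0,0,0]'

```text
clock: 11.62
eef_pos: [0.524, -0.0186, 0.1408]
tool_rot: [0.383, 0.924, -0.0, -0.001]
ft_force: [-0.4, -0.3, -1.1]
grip_width: 0.0114
grasp_force: 58.7
```

Run:
```python
from tilt import *
c=camera("scene"); meas(c); plan(.5254,-.0191,.130,44.8)
cv2.imwrite("pics/s3.png",cv2.resize(c["pixels"][140:340,220:400,::-1],None,fx=3,fy=3,interpolation=cv2.INTER_CUBIC))
```

```text
pose [ 0.5231 -0.0187  0.1395] ft [-0.971   0.0551 -2.3109] n 2646
s range -0.08468562915607541 0.0848817795072383
low [[-0.06    0.0896]
 [-0.05    0.0896]
 [-0.04    0.0895]
 [-0.03    0.0897]
 [-0.02    0.0906]
 [-0.01    0.0906]
 [ 0.      0.0914]
 [ 0.01    0.0919]
 [ 0.02    0.0926]
 [ 0.03    0.0933]
 [ 0.04    0.0941]
 [ 0.05    0.0937]
 [ 0.06    0.0955]]
low slope [0.0499 0.0917]
hi [[-0.06, 0.19645598843676765], [-0.049999999999999996, 0.19564022480183835], [-0.039999999999999994, 0.19284957411613926], [0.030000000000000027, 0.21932823664277926], [0.04000000000000002, 0.18190887633468789], [0.05000000000000002, 0.17974781574826473], [0.060000000000000026, 0.17922529628177705]] [-0.0897  0.1925]
slide [-0.19  0.14  0.95] spin 0.1 ya 44.9 tilt [-0.004  0.    -1.   ]
```

View pics/s3.png

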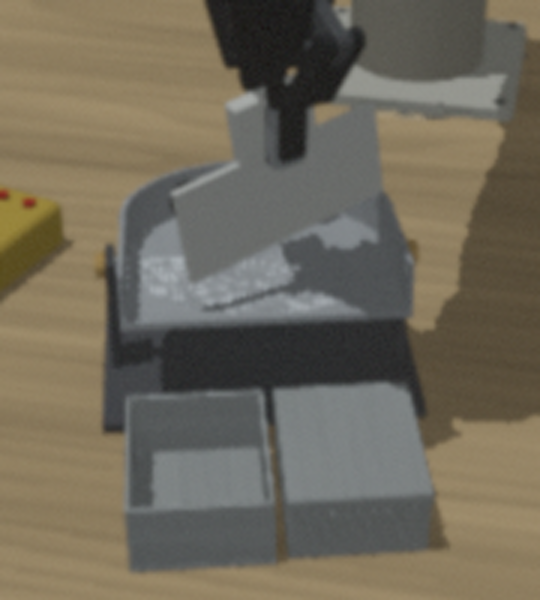

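The card hangs slanted inside the bowl. Its low end at (195,280) is toward the tin's side with a gap to the right-hand wall, and its other end at (380,195) is at the far wall, as planned. I'll lower it gently.

Emit:
arm_command --pt "-0.2 0.1 0.8" --pt "-0.2 0.1 1.4" --pt "-0.2 0.1 1.8" --pt "-0.2 0.1 2.1" --pt "-0.2 0.1 2.4" --spin '[0,0,0,0,0]'

```text
clock: 12.3
eef_pos: [0.527, -0.0203, 0.1185]
tool_rot: [0.384, 0.923, 0.0, 0.001]
ft_force: [0.2, -0.0, 1.1]
grip_width: 0.0113
grasp_force: 59.0
```

Emit:
arm_command --pt "0 0 0.2" --pt "0 0 0.4" --pt "0 0 0.6" --pt "0 0 0.8" --pt "0 0 0.8" --spin '[0,0,0,0,0]'

```text
clock: 12.92
eef_pos: [0.5264, -0.0203, 0.1099]
tool_rot: [0.384, 0.923, -0.0, -0.0]
ft_force: [-0.6, -0.1, 1.5]
grip_width: 0.011
grasp_force: 59.1
```

Run:
```python
from tilt import *
c=camera("scene"); o=get_obs();print(o["eef_pos"],o["ft_force"]); P=cloud(c)
cv2.imwrite("pics/s4.png",cv2.resize(c["pixels"][140:340,220:400,::-1],None,fx=3,fy=3,interpolation=cv2.INTER_CUBIC))
plan(.5254,-.0191,.1,44.8)
```

```text
[ 0.5264 -0.0203  0.11  ] [0.1938 0.0879 1.9249]
slide [0.15 0.01 1.  ] spin 0.0 ya 44.8 tilt [-0. -0. -1.]
```

View pics/s4.png

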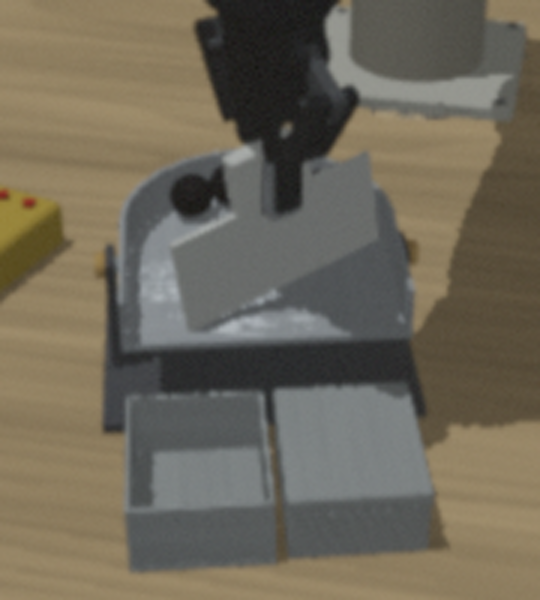

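The low end rests on the floor at (200,328) with a gap to the wall of roughly 36 mm, and the bowl is about level. I'll keep pressing in small steps.

Emit:
arm_command --pt "0 0 0.3" --pt "0 0 0.6" --pt "0 0 0.9" --pt "0 0 1.2" --pt "0 0 1.4" --spin '[0,0,0,0,0]'

```text
clock: 13.6
eef_pos: [0.5264, -0.0202, 0.0959]
tool_rot: [0.384, 0.923, -0.0, -0.0]
ft_force: [2.3, 1.6, 1.5]
grip_width: 0.0115
grasp_force: 59.2
```

Emit:
arm_command --pt "0 0 0.2" --pt "0 0 0.4" --pt "0 0 0.6" --pt "0 0 0.7" --pt "0 0 0.8" --spin '[0,0,0,0,0]'

```text
clock: 14.22
eef_pos: [0.5266, -0.0202, 0.0881]
tool_rot: [0.384, 0.923, 0.0, 0.0]
ft_force: [0.5, 1.2, 2.6]
grip_width: 0.0114
grasp_force: 59.3
```

Run:
```python
from tilt import *
c=camera("scene"); t=camera("top"); o=get_obs();print(o["eef_pos"],o["ft_force"])
cv2.imwrite("pics/s5.png",np.hstack([cv2.resize(c["pixels"][140:340,220:380,::-1],(400,500),interpolation=cv2.INTER_CUBIC),cv2.resize(t["pixels"][160:310,270:390,::-1],(400,500),interpolation=cv2.INTER_CUBIC)]))
```

```text
[ 0.5266 -0.0203  0.0881] [-0.0202  0.0205  1.9371]
```

View pics/s5.png

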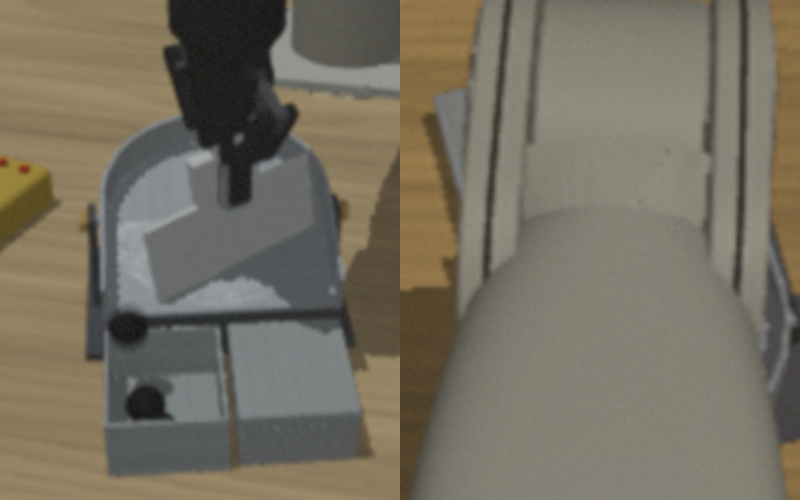

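One ball is in the tin at (147,405) and a second is leaving over the lip at (128,328). I'll press a little further and let the rest run.

Emit:
arm_command --pt "0 0 0.1" --pt "0 0 0.2" --pt "0 0 0.3" --pt "0 0 0.3" --pt "0 0 0.3" --spin '[0,0,0,0,0]'

```text
clock: 14.95
eef_pos: [0.5278, -0.0199, 0.0863]
tool_rot: [0.384, 0.923, 0.001, 0.001]
ft_force: [1.7, 0.9, 6.7]
grip_width: 0.0113
grasp_force: 60.1
```

Emit:
arm_command --pt "0 0 0.1" --pt "0 0 0.1" --pt "0 0 0.1" --pt "0 0 0.1" --pt "0 0 0.1" --spin '[0,0,0,0,0]'

```text
clock: 15.58
eef_pos: [0.5283, -0.0198, 0.0857]
tool_rot: [0.384, 0.923, 0.001, 0.002]
ft_force: [2.6, 1.3, 7.6]
grip_width: 0.0113
grasp_force: 60.3
```

```bash
cat > balls.py <<'E'
from tilt import *
c=camera("scene"); o=get_obs();print(o["eef_pos"],o["ft_force"]); P=cloud(c); g=c["pixels"].astype(int)
m=(g.max(-1)<60)&(P[...,0]>.3)&(P[...,0]<.75)&(abs(P[...,1])<.2)&(P[...,2]<.11)
n,l,s,ce=cv2.connectedComponentsWithStats(m.astype(np.uint8))
u=np.array([.9605,.2783]);v=np.array([-.2783,.9605])
for i in range(1,n):
    if s[i,4]>15:
        p=np.median(P[l==i],0); q=p[:2]-[.5611,-.0178]; print(ce[i],s[i,4],s[i,2:4],p,"lip-rel",q@u,q@v)
cv2.imwrite("pics/%d.png"%(o["clock"]*100),cv2.resize(c["pixels"][140:340,220:380,::-1],(480,600),interpolation=cv2.INTER_CUBIC))
print(int(o["clock"]*100))
E
python3 balls.py
```

```text
[ 0.5283 -0.0198  0.0857] [2.3665 0.4583 7.2885]
[354.1875 223.    ] 16 [3 9] [0.4583 0.0476 0.0858] lip-rel -0.08051036284991955 0.09137483890812248
[257.4493 246.3623] 69 [ 5 34] [ 0.5123 -0.126   0.0447] lip-rel -0.07698624907859802 -0.09032684639712765
[324.9052 268.4692] 211 [90 19] [0.5055 0.0024 0.0083] lip-rel -0.04777339647579582 0.03483029764978131
[272.8127 295.2939] 347 [17 26] [ 0.6094 -0.0672  0.0253] lip-rel 0.03263866210746668 -0.06091830865394055
[296.8355 301.0329] 152 [15 12] [ 0.6262 -0.0236  0.0264] lip-rel 0.06089620121197729 -0.02371004556964401
1562
```

View pics/1562.png

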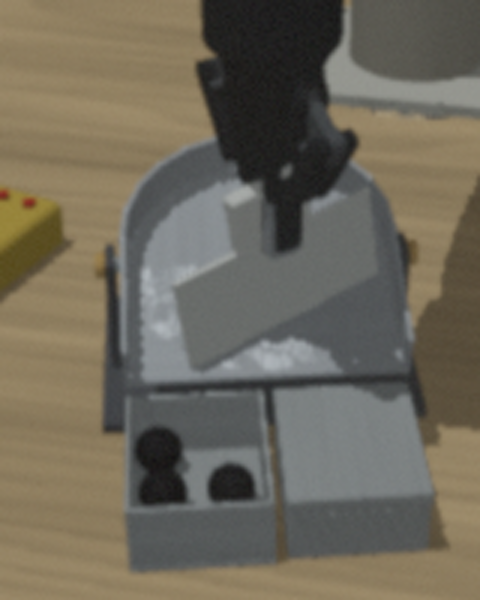

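Three balls are in the tin at (160,450), (160,490) and (232,483), so the fourth is probably still behind the card. I'll check the tip angle.

```bash
cat > floor.py <<'E'
from tilt import *
c=camera("scene"); P=cloud(c); u=np.array([.9605,.2783]);v=np.array([-.2783,.9605]); d=P[...,:2]-[.5611,-.0178]
x=d@u;y=d@v;z=P[...,2]
m=(x>-.045)&(x<-.004)&(y>-.03)&(y<.07)&(z>.04)&(z<.11)
# in front of card: s side
n=x*.878+y*.479; nc=(-.0347*.878+.0087*.479); m&=(n>nc+.008)
A=np.c_[x[m],y[m],np.ones(m.sum())]; k,*_=np.linalg.lstsq(A,z[m],rcond=None); print("slope x,y,z at lip",k,m.sum(),"tip",.12-np.arctan(k[0]))
m=(x>-.16)&(x<.0)&(y>-.075)&(y<.078)&(n<nc-.004)&(z>.05)&(z<.13)&(c["pixels"].max(-1)<60)
print("dark behind card",m.sum(), P[m][::10])
E
python3 floor.py; python3 tilt.py
```

```text
slope x,y,z at lip [-0.3303 -0.0028  0.0568] 702 tip 0.4390322372148814
dark behind card 0 []
pose [ 0.5283 -0.0198  0.0856] ft [2.0133 0.2937 7.4602] n 2556
s range -0.08460631990073365 0.0849639330055575
low [[-0.06    0.0731]
 [-0.05    0.0725]
 [-0.04    0.0695]
 [-0.03    0.0685]
 [-0.02    0.0676]
 [-0.01    0.0661]
 [ 0.      0.0634]
 [ 0.01    0.062 ]
 [ 0.02    0.0602]
 [ 0.03    0.0586]
 [ 0.04    0.0581]
 [ 0.05    0.0558]
 [ 0.06    0.0367]]
low slope [-0.2176  0.0625]
hi [[-0.06, 0.1412158859068478], [-0.049999999999999996, 0.1400686165243248], [-0.039999999999999994, 0.13858349921275298], [0.030000000000000027, 0.16479658168313832], [0.04000000000000002, 0.12693094490483173], [0.05000000000000002, 0.12502168542639294], [0.060000000000000026, 0.12411359264815072]] [-0.0877  0.1376]
```

The bowl is tipped 0.44 rad and the card lies along the floor. I'll nudge the card back and forth a little to free the last ball.

Emit:
arm_command --pt "0 -0.4 0" --pt "0 -0.8 0" --pt "0 -0.4 0" --pt "0 0 0.1" --pt "0 0 0.1" --spin '[0,0,0,0,0]'

```text
clock: 16.35
eef_pos: [0.5295, -0.0194, 0.085]
tool_rot: [0.384, 0.923, 0.002, 0.003]
ft_force: [3.8, 1.4, 7.9]
grip_width: 0.0115
grasp_force: 60.2
```

```bash
python3 balls.py; python3 floor.py
```

```text
[ 0.5295 -0.0194  0.0851] [3.6436 0.6339 7.6231]
[354.1111 223.2222] 18 [ 3 10] [0.4578 0.0476 0.0861] lip-rel -0.08099726062298904 0.091586256706462
[257.4286 246.5   ] 70 [ 4 34] [ 0.5118 -0.1264  0.045 ] lip-rel -0.07753679224758009 -0.09056807087139321
[325.7407 268.5503] 189 [89 19] [0.5054 0.0064 0.0082] lip-rel -0.04675659466955352 0.038786753251558045
[272.8501 295.2767] 347 [17 26] [ 0.6096 -0.0672  0.0256] lip-rel 0.03281667529067915 -0.060953364902712456
[296.7467 301.0533] 150 [15 12] [ 0.6264 -0.0238  0.0264] lip-rel 0.06101827238605075 -0.023875333446536924
1639
slope x,y,z at lip [-0.3415 -0.0036  0.0562] 693 tip 0.44908553996822537
dark behind card 0 []
```

Run:
```python
from tilt import *
for n in ("scene","top"):
    c=camera(n); P=cloud(c)
    for r in recognise(c,"ball0_center")+landmark_of(c,"ball0_center"):
        if r["confidence"]>.12: print(n,np.round(r["centre"],1),round(r["confidence"],2),dep(c,r["centre"]))
# top: visible bowl portion
u=np.array([.9605,.2783]);v=np.array([-.2783,.9605]); d=P[...,:2]-[.5611,-.0178]
m=(abs(d@v)<.1)&(d@u<.12)&(d@u>-.2)&(P[...,2]<.14)
ys,xs=np.nonzero(m); print(m.sum()); 
g=c["pixels"].astype(int).max(-1); k=m&(g<60)&(P[...,2]>.015); print([(np.round(d[i,j]@u,3),np.round(d[i,j]@v,3),np.round(P[i,j,2],3)) for i,j in zip(*np.nonzero(k))][:40:2])
```

```text
scene [203.1 229.5] 0.69 [ 0.4695 -0.2537  0.0399]
scene [336.6 302.8] 0.61 [0.638  0.0456 0.0444]
scene [491.1 292.8] 0.59 [0.5695 0.295  0.0498]
1737
[(np.float64(-0.08), np.float64(-0.088), np.float64(0.081)), (np.float64(-0.084), np.float64(-0.088), np.float64(0.072)), (np.float64(-0.087), np.float64(-0.088), np.float64(0.083)), (np.float64(-0.098), np.float64(-0.089), np.float64(0.07)), (np.float64(-0.098), np.float64(-0.089), np.float64(0.035)), (np.float64(-0.099), np.float64(-0.089), np.float64(0.064)), (np.float64(-0.1), np.float64(-0.089), np.float64(0.046)), (np.float64(-0.102), np.float64(-0.088), np.float64(0.078)), (np.float64(-0.102), np.float64(-0.089), np.float64(0.041)), (np.float64(-0.104), np.float64(-0.088), np.float64(0.074)), (np.float64(-0.104), np.float64(-0.089), np.float64(0.035))]
```

Emit:
arm_command --pt "0 0 -0.7" --pt "0 0 -1.4" --pt "0 0 -2.1" --pt "0 0 -2.8" --pt "0 0 -3.5" --spin '[0,0,0,0,0]'

```text
clock: 17.38
eef_pos: [0.5259, -0.0203, 0.1182]
tool_rot: [0.384, 0.923, -0.0, -0.001]
ft_force: [0.7, 0.1, -0.0]
grip_width: 0.0114
grasp_force: 59.0
```

```bash
python3 balls.py; python3 floor.py
python3 - <<'E'
from h import *
c=camera("scene"); g=c["pixels"].max(-1); print(g[286:312,262:312:2])
E
```

```text
[ 0.5266 -0.0203  0.1192] [-0.7161 -0.5937  1.2411]
[310.4668 259.0808] 1671 [105  52] [ 0.4841 -0.0291  0.0083] lip-rel -0.07708345943322811 0.010603567525854533
[272.8251 295.2682] 343 [17 26] [ 0.6096 -0.0675  0.0253] lip-rel 0.03274093783368421 -0.061213808087003066
[296.6824 301.0135] 148 [15 12] [ 0.6265 -0.0239  0.026 ] lip-rel 0.06106109509971139 -0.024083668268074683
1742
slope x,y,z at lip [0.0906 0.0014 0.0942] 411 tip 0.029687214092970246
dark behind card 0 []
[[122  79  44  30  32  34  31  28  31  74  87  90  89  89  90  88  87  87
   88  88  88  87  89 115  83]
 [124  74  31  32  34  32  28  28  32  63  86  87  87  89  86  87  88  89
   88  89  90  90  86 117  87]
 [122  73  31  27  32  35  29  29  27  54  89  89  88  88  89  91  92  93
   94  97  99  97  92 120  92]
 [120  68  27  25  30  35  30  29  26  55  96  99  97 100 101 107 110 110
  112 114 116 115 100 124 107]
 [120  71  29  31  30  32  30  30  21  63 114 116 115 118 120 126 126 126
  129 130 129 128 111 125 117]
 [122  68  28  31  29  27  29  28  26  63 124 129 127 127 128 129 132 133
  132 132 132 130 109 12
[... 1407 characters left out ...]
26  27  83 128 130 122  51  28  33  30
   31  32  35  56  96  96 119]
 [123  84  53  29  29  23  30  28  32  31  77 118 129 127  76  45  52  56
   52  58  64  75  96 103 118]
 [122  83  64  33  38  40  44  51  54  54  84 106 129 130 101  80  94  99
   97  98 102 102 110 112 114]
 [123  92  87  69  68  75  79  94  97  97 107 116 128 129 115 103 115 117
  114 113 114 113 109 106 103]
 [127 112 111 104 101 103 101 113 115 113 116 118 118 116 110 100 100 100
   98 100  98  98  98  97  92]
 [117 115 114 113 111 105 103 103 101  98  99  98  99  97  96  94  94  91
   89  89  88  93  92  91  90]
 [102  98  98  97  98  95  94  91  90  92  92  91  92  91  92  91  92  92
   92  92  91  90  92  91  89]]
```

Run:
```python
from h import *
np.set_printoptions(precision=3,suppress=True)
ref=None
for n in ("scene","top"):
    c=camera(n); old=cv2.imread("pics/%s0.png"%n)[...,::-1].astype(int); g=c["pixels"].astype(int); P=cloud(c)
    m=((g.max(-1)<50)&(old.max(-1)>60)&(P[...,2]<.12)&(P[...,2]>.004)).astype(np.uint8)
    k,l,s,ce=cv2.connectedComponentsWithStats(m)
    for i in range(1,k):
        if s[i,4]>12: print(n,ce[i],s[i,2:],np.median(P[l==i],0))
# is back of bowl visible in scene? list bowl-floor visible region behind card
c=camera("scene");P=cloud(c);u=np.array([.9605,.2783]);v=np.array([-.2783,.9605]);d=P[...,:2]-[.5611,-.0178]
x=d@u;y=d@v
for xx in np.arange(-.17,-.0,.02): print(round(xx,2),''.join('#' if ((abs(x-xx)<.01)&(abs(y-yy)<.005)&(P[...,2]<.13)&(P[...,2]>.06)).sum()>3 else '.' for yy in np.arange(-.08,.081,.01)))
```

```text
scene [497.55  283.091] [ 19  57 604] [0.52  0.314 0.038]
scene [272.784 295.3  ] [ 17  25 320] [ 0.609 -0.067  0.026]
scene [296.595 300.855] [ 15  12 131] [ 0.626 -0.024  0.026]
top [167.736 245.343] [ 17  54 647] [0.513 0.314 0.037]
-0.17 ......#..........
-0.15 ..######.........
-0.13 .####............
-0.11 ###............##
-0.09 ####.........####
-0.07 ####.......######
-0.05 ####....#########
-0.03 ####..###########
-0.01 #################
```

The fourth ball must still be at the back, hidden behind the card. I'll tip again, more briskly, so that it rolls down with the card already flush.

Emit:
arm_command --pt "0 0 1.1" --pt "0 0 2.2" --pt "0 0 3.0" --pt "0 0 3.3" --pt "0 0 3.5" --spin '[0,0,0,0,0]'

```text
clock: 18.3
eef_pos: [0.5287, -0.0194, 0.0844]
tool_rot: [0.384, 0.923, 0.002, 0.002]
ft_force: [2.9, 1.2, 12.2]
grip_width: 0.0114
grasp_force: 60.7
```

Emit:
arm_command --pt "0 0 0" --pt "0 0 0.1" --pt "0 0 0.1" --pt "0 0 0.1" --pt "0 0 0.1" --spin '[0,0,0,0,0]'

```text
clock: 18.92
eef_pos: [0.5295, -0.0191, 0.0841]
tool_rot: [0.384, 0.923, 0.003, 0.002]
ft_force: [2.7, 1.6, 8.9]
grip_width: 0.0111
grasp_force: 60.5
```

```bash
python3 balls.py; python3 floor.py
```

```text
[ 0.5295 -0.0191  0.0841] [ 3.19    2.4641 10.0144]
[354.25  223.375] 16 [3 9] [0.4578 0.0479 0.0853] lip-rel -0.08097829762462935 0.09182416803249353
[257.3971 245.9265] 68 [ 4 34] [ 0.5119 -0.1264  0.0449] lip-rel -0.07744780711070798 -0.09067894248369282
[354.9194 268.871 ] 62 [23 18] [0.4921 0.0615 0.0082] lip-rel -0.044197129389776754 0.0953887097451008
[309.16 273.32] 25 [ 4 13] [ 0.526  -0.0245  0.0076] lip-rel -0.035536389651377745 0.0033478080254116006
[272.8736 295.2845] 348 [17 26] [ 0.6089 -0.0672  0.0256] lip-rel 0.03217326616550773 -0.060766158783590235
[296.7467 301.0533] 150 [15 12] [ 0.6266 -0.0237  0.0267] lip-rel 0.0612301176192867 -0.023901904579624253
1897
slope x,y,z at lip [-0.3678 -0.0038  0.0538] 712 tip 0.4724544719344014
dark behind card 0 []
```

Run:
```python
from h import *
np.set_printoptions(precision=4,suppress=True)
c=camera("scene"); P=cloud(c); u=np.array([.9605,.2783]);v=np.array([-.2783,.9605]); L=np.array([.5611,-.0178])
f=lambda p:(np.round((p[:2]-L)@u,4),np.round((p[:2]-L)@v,4))
for px in [(272.5,289),(273,304.5),(297,303)]: print(px,f(atz(c,px,.017)))
from scipy.optimize import least_squares
g=c["pixels"].max(-1)
for (r0,r1,c0,c1) in [(280,296,262,286),(298,307,262,286),(292,306,286,306)]:
    m=np.zeros(g.shape,bool); m[r0:r1,c0:c1]=True; m&=(g<45)&(P[...,2]>.006)&(P[...,2]<.05); q=P[m]
    s=least_squares(lambda x:np.linalg.norm(q-x,axis=1)-.014,q.mean(0)-[.008,0,.008],loss="soft_l1",f_scale=.001).x; print("ball",f(s),s[2],len(q))
d=P[...,:2]-L; x=d@u;y=d@v
for yy in (-.07,-.05,-.03,-.01):
    m=(abs(y-yy)<.004)&(P[...,2]>.04)&(P[...,2]<.05)&(x>-.01)&(x<.13); print(yy,np.sort(x[m])[[0,-1]],m.sum())
```

```text
(272.5, 289) (np.float64(0.0152), np.float64(-0.0644))
(273, 304.5) (np.float64(0.0563), np.float64(-0.0639))
(297, 303) (np.float64(0.0556), np.float64(-0.0233))
ball (np.float64(0.0177), np.float64(-0.0649)) 0.017040082623172914 163
ball (np.float64(0.0563), np.float64(-0.063)) 0.016674759164628596 119
ball (np.float64(0.0535), np.float64(-0.0236)) 0.01700268943984309 125
-0.07 [0.0011 0.1023] 29
-0.05 [0.0007 0.1032] 32
-0.03 [-0.0002  0.1024] 31
-0.01 [-0.0006  0.1027] 36
```

Sphere fits put exactly three balls in the tin, so one is still behind the card. I'll increase the slant a little and wiggle.

Emit:
arm_command --pt "0 -0.6 -0.2" --pt "0 -1.2 -0.2" --pt "0 -1.2 -0.2" --pt "0 -0.6 -0.2" --pt "0 -0.3 -0.1" --spin '[-4,-8,-10,-10,-10]'

```text
clock: 19.7
eef_pos: [0.5286, -0.0217, 0.0861]
tool_rot: [0.302, 0.953, 0.002, 0.004]
ft_force: [4.4, 0.2, 13.7]
grip_width: 0.0115
grasp_force: 61.0
```

```bash
python3 balls.py; python3 floor.py
```

```text
[ 0.5289 -0.0213  0.086 ] [ 4.7284  1.3523 12.2659]
[257.3971 246.1324] 68 [ 4 34] [ 0.512  -0.1265  0.046 ] lip-rel -0.07738767780359541 -0.09075842480911568
[322.4667 268.3667] 210 [89 19] [ 0.5069 -0.0067  0.0083] lip-rel -0.04890944802589177 0.025774678883153428
[272.8797 295.235 ] 349 [17 26] [ 0.609  -0.0673  0.0253] lip-rel 0.03224124607641579 -0.06088920815640301
[296.7315 301.094 ] 149 [15 12] [ 0.6267 -0.0238  0.0263] lip-rel 0.06130638303515598 -0.024052805837208882
1975
slope x,y,z at lip [-0.3128 -0.2038  0.0665] 808 tip 0.4231506976724719
dark behind card 0 []
```

Emit:
arm_command --pt "0 0 -1" --pt "0 0 -2.5" --pt "0 0 -4.5" --pt "0 0 -6.5" --pt "0 0 -8.5" --spin '[3,6,9,9.7,9.7]'

```text
clock: 20.42
eef_pos: [0.5232, -0.0222, 0.1673]
tool_rot: [0.382, 0.924, -0.0, -0.002]
ft_force: [-1.0, 0.4, -1.0]
grip_width: 0.012
grasp_force: 59.0
```

```bash
python3 balls.py
python3 - <<'E'
from h import *
c=camera("scene");P=cloud(c);u=np.array([.9605,.2783]);v=np.array([-.2783,.9605]);d=P[...,:2]-[.5611,-.0178]
x=d@u;y=d@v; g=c["pixels"].max(-1)
for xx in np.arange(-.17,-.0,.02):
    r=''
    for yy in np.arange(-.08,.081,.01):
        m=(abs(x-xx)<.01)&(abs(y-yy)<.005)&(P[...,2]<.125)&(P[...,2]>.06); r+='.' if m.sum()<3 else ('B' if np.percentile(g[m],20)<50 else '#')
    print(round(xx,2),r)
E
```

```text
[ 0.5249 -0.0223  0.1703] [0.5887 0.0056 0.7807]
[310.4042 257.9045] 1885 [106  52] [ 0.4807 -0.0298  0.0083] lip-rel -0.08055353671928762 0.010817224121701732
[272.819  295.3218] 348 [17 26] [ 0.6093 -0.0674  0.0253] lip-rel 0.03252993991511144 -0.06101924047585181
[296.68   300.9933] 150 [15 12] [ 0.6264 -0.024   0.0266] lip-rel 0.06101849244835762 -0.02411323001095562
2047
-0.17 ..........#......
-0.15 ..##....#######..
-0.13 .###..##########.
-0.11 #################
-0.09 #################
-0.07 #################
-0.05 #################
-0.03 #################
-0.01 #################
```

Emit:
arm_command --pt "1 1.5 0" --pt "3 4 -0.5" --pt "5 6.5 -0.5" --pt "7.5 9.5 -0.5" --pt "9 11.5 -0.5" --spin '[0,0,0,0,0]'

```text
clock: 21.15
eef_pos: [0.5405, 0.1254, 0.1711]
tool_rot: [0.381, 0.925, -0.001, -0.002]
ft_force: [0.8, 0.0, -0.8]
grip_width: 0.0111
grasp_force: 59.0
```

Run:
```python
from h import *
np.set_printoptions(precision=4,suppress=True)
u=np.array([.9605,.2783]);v=np.array([-.2783,.9605])
for n in ("top","scene"):
    c=camera(n);P=cloud(c);d=P[...,:2]-[.5611,-.0178]; x=d@u;y=d@v; g=c["pixels"].max(-1)
    for xx in np.arange(-.17,.11,.02):
        r=''
        for yy in np.arange(-.08,.081,.01):
            m=(abs(x-xx)<.01)&(abs(y-yy)<.005)&(P[...,2]<.135)&(P[...,2]>.0); r+='.' if m.sum()<3 else ('B' if np.percentile(g[m],20)<50 else '#')
        print(round(xx,2),r)
    save(c,n+"9.png")
    print([ (np.round(r["centre"],1),round(r["confidence"],2),dep(c,r["centre"])) for r in recognise(c,"ball0_center")])
a=cv2.imread("pics/top9.png")[20:460,240:500]; b=cv2.imread("pics/scene9.png")[150:430,120:500]
cv2.imwrite("pics/fin.png",np.hstack([cv2.resize(a,(354,600)),np.vstack([cv2.resize(b,(446,329)),np.zeros((271,446,3),np.uint8)])]))
```

```text
-0.17 #################
-0.15 ##############BBB
-0.13 ################B
-0.11 #################
-0.09 #################
-0.07 #################
-0.05 #################
-0.03 #################
-0.01 #################
0.01 #BBB#############
0.03 #BB##############
0.05 #BBB#BBB#########
0.07 ##B##BBB#########
0.09 #####BBB#########
0.11 #################
[(array([330.2, 182.4]), 0.41, array([ 0.6477, -0.0137,  0.0288]))]
-0.17 .....#######.....
-0.15 ..#############..
-0.13 .###############.
-0.11 ##BBBBBBBBBBBBBB#
-0.09 BBBBBBBBBBBBBBBBB
-0.07 ##BBBBBBBBBBBBBBB
-0.05 ###BB#BBBBB#B####
-0.03 #################
-0.01 #################
0.01 #################
0.03 BBBB#..##########
0.05 #BBB#BB##########
0.07 #BBBBBBB#########
0.09 #################
0.11 #################
[(array([336.2, 297.3]), 0.59, array([0.6247, 0.0427, 0.0444]))]
```

Run:
```python
import cv2
t=cv2.imread("pics/top9.png"); cv2.imwrite("pics/z.png",cv2.resize(t[150:320,250:400],None,fx=3.5,fy=3.5,interpolation=cv2.INTER_CUBIC))
```

```text
(no output)
```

View pics/z.png

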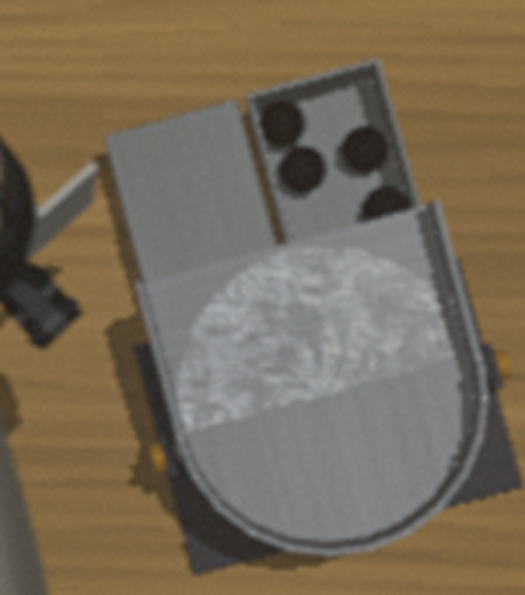

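All four balls are in the tin: crop (282,122), (302,170), (363,150) and (387,205). The bowl is empty and back up. Now I'll return the card to the rack.

Run:
```python
from h import *
plan(.517,.307,.160,93.7)
```

```text
slide [14.61 11.36  1.14] spin -48.5 ya 45.2 tilt [-0.003 -0.001 -1.   ]
```

Emit:
arm_command --pt "3 2.3 0" --pt "6 4.6 0" --pt "9 7 0.5" --pt "12 9.3 1" --pt "14.6 11.4 1.1" --spin '[-10,-20,-30,-40,-48.5]'

```text
clock: 21.98
eef_pos: [0.5181, 0.3064, 0.161]
tool_rot: [-0.033, 0.999, -0.001, -0.001]
ft_force: [-0.2, 0.2, -1.7]
grip_width: 0.0111
grasp_force: 59.0
```

Emit:
arm_command --pt "0 0 0" --pt "0 0 1" --pt "0 0 3" --pt "0 0 5" --pt "0 0 6" --spin '[0,0,0,0,0]'

```text
clock: 22.6
eef_pos: [0.5181, 0.3042, 0.1003]
tool_rot: [-0.03, 1.0, -0.001, -0.001]
ft_force: [0.2, 0.2, -1.1]
grip_width: 0.011
grasp_force: 58.9
```

Run:
```python
from h import *
np.set_printoptions(precision=4,suppress=True)
plan(.517,.307,.028,93.7); o=get_obs(); print(o["eef_pos"])
c=camera("scene"); P=cloud(c); g=c["pixels"].astype(int); e=o["eef_pos"]
m=(g.min(-1)>70)&(g.max(-1)-g.min(-1)<35)&(abs(P[...,0]-.517)<.09)&(abs(P[...,1]-.307)<.03)&(P[...,2]>.05)&(P[...,2]<.14)
q=P[m]; print(len(q),q.min(0),q.max(0),np.polyfit(q[:,0],q[:,1],1)); 
for x in np.arange(.45,.59,.01):
    k=q[abs(q[:,0]-x)<.005]
    if len(k)>3: print(round(x,2),k.min(0)[1:],k.max(0)[1:])
```

```text
slide [0.07 0.3  7.23] spin -0.2 ya 93.5 tilt [-0.003 -0.002 -1.   ]
[0.5181 0.3042 0.1003]
614 [0.4417 0.2913 0.0521] [0.5854 0.3253 0.1399] [0.0682 0.2669]
0.45 [0.2973 0.0963] [0.2984 0.1094]
0.46 [0.2975 0.096 ] [0.2987 0.1101]
0.47 [0.2979 0.0931] [0.2997 0.1099]
0.48 [0.2989 0.09  ] [0.3006 0.1137]
0.49 [0.2997 0.0905] [0.3014 0.1138]
0.5 [0.3001 0.0875] [0.3016 0.1237]
0.51 [0.3006 0.0521] [0.3253 0.1291]
0.52 [0.2913 0.0553] [0.3238 0.1397]
0.53 [0.292  0.0815] [0.3041 0.1399]
0.54 [0.3017 0.0803] [0.3048 0.1399]
0.55 [0.3034 0.0774] [0.3071 0.1397]
0.56 [0.3042 0.0743] [0.3076 0.1381]
0.57 [0.3039 0.075 ] [0.3094 0.138 ]
0.58 [0.3044 0.083 ] [0.309  0.1354]
```

Emit:
arm_command --pt "0 0.3 0.5" --pt "0 0.3 2.2" --pt "0 0.3 4" --pt "0 0.3 5.5" --pt "0 0.3 6.3" --spin '[0,0,0,0,0]'

```text
clock: 23.28
eef_pos: [0.5184, 0.3088, 0.0384]
tool_rot: [-0.031, 1.0, -0.001, -0.0]
ft_force: [-0.2, -1.6, 0.2]
grip_width: 0.0109
grasp_force: 59.0
```

Emit:
arm_command --pt "0 0 0.3" --pt "0 0 0.6" --pt "0 0 0.8" --pt "0 0 1.0" --pt "0 0 1.1" --spin '[0,0,0,0,0]'

```text
clock: 23.9
eef_pos: [0.5217, 0.3094, 0.0331]
tool_rot: [-0.032, 0.999, 0.0, 0.004]
ft_force: [-3.6, -7.4, 19.6]
grip_width: 0.0113
grasp_force: 62.0
```

Emit:
arm_command --pt "0 -0.1 0.1" --pt "0 -0.2 0.3" --pt "0 -0.2 0.4" --pt "0 -0.2 0.5" --pt "0 -0.2 0.6" --spin '[0,0,0,0,0]'

```text
clock: 24.52
eef_pos: [0.5248, 0.31, 0.0304]
tool_rot: [-0.032, 0.999, 0.003, 0.007]
ft_force: [-4.6, -6.2, 29.3]
grip_width: 0.0113
grasp_force: 63.5
```

Emit:
arm_command --pt "0 0 0" --pt "0 0 0" --pt "0 0 0" --pt "0 0 0" --pt "0 0 0" --spin '[0,0,0,0,0]' --jaw 4.5

```text
clock: 25.15
eef_pos: [0.5185, 0.3074, 0.0216]
tool_rot: [-0.032, 1.0, -0.0, -0.0]
ft_force: [0.2, -0.2, 0.7]
grip_width: 0.0449
grasp_force: 0.0
```

Emit:
arm_command --pt "0 0 -2" --pt "0 0 -5" --pt "0 0 -9" --pt "0 0 -13" --pt "0 0 -16" --spin '[0,0,0,0,0]'

```text
clock: 25.78
eef_pos: [0.5191, 0.3077, 0.184]
tool_rot: [-0.032, 1.0, 0.0, 0.001]
ft_force: [0.5, 0.1, -0.1]
grip_width: 0.0451
grasp_force: 0.0
```

Emit:
arm_command --pt "3 3 0" --pt "6 6 0" --pt "10 10 0" --pt "13 13 0" --pt "13 13 0" --spin '[0,0,0,0,0]'

```text
clock: 26.4
eef_pos: [0.3784, 0.4309, 0.182]
tool_rot: [-0.034, 0.999, 0.0, -0.0]
ft_force: [0.7, -0.6, -0.1]
grip_width: 0.0451
grasp_force: 0.0
```

Run:
```python
from h import *
np.set_printoptions(precision=4,suppress=True)
o=get_obs(); print(o["clock"],o["eef_pos"])
for n in ("top","scene"):
    c=camera(n); P=cloud(c); g=c["pixels"].astype(int)
    m=(g.min(-1)>70)&(g.max(-1)-g.min(-1)<35)&(abs(P[...,0]-.512)<.09)&(abs(P[...,1]-.307)<.04)&(P[...,2]>.012)&(P[...,2]<.14)
    q=P[m]; print(n,len(q),q.min(0),q.max(0))
    for lo,hi in((.02,.045),(.05,.07),(.075,.1),(.098,.112)):
        k=q[(q[:,2]>lo)&(q[:,2]<hi)]
        if len(k)>5: print(lo,cv2.minAreaRect((k[:,:2]*1000).astype(np.float32)),k[:,2].max())
    for x in (.455,.475,.55,.57): k=q[abs(q[:,0]-x)<.006]; print(x,k[:,2].max() if len(k) else None,end=' ')
    d=P[...,:2]-[.5611,-.0178]; x=d@[.9605,.2783];y=d@[-.2783,.9605]
    mm=((g.max(-1)<50)&(x>.0)&(x<.1)&(y<0)&(y>-.085)&(P[...,2]>.004)); print("dark tin px",mm.sum(),"lidded/tin edge")
```

```text
26.4 [0.3784 0.4309 0.182 ]
top 792 [0.4548 0.2994 0.0132] [0.5871 0.3228 0.1091]
0.02 ((520.6213989257812, 312.2413024902344), (131.01075744628906, 13.8692626953125), 3.8535447120666504) 0.04490582532969785
0.05 ((520.626708984375, 306.310302734375), (131.70095825195312, 7.123859882354736), 4.317050933837891) 0.06994086987128285
0.075 ((516.3488159179688, 307.3459777832031), (57.4676628112793, 14.254804611206055), 4.733081817626953) 0.09995496077094593
0.098 ((520.5538940429688, 307.40576171875), (49.39191436767578, 14.24486255645752), 6.104423999786377) 0.10910339297858353
0.455 0.07212201697222646 0.475 0.07204191683323043 0.55 0.10674118768705235 0.57 0.07165333409749691 dark tin px 409 lidded/tin edge
scene 1008 [0.455  0.2988 0.012 ] [0.5917 0.3251 0.1081]
0.02 ((523.6900634765625, 310.35968017578125), (135.9985809326172, 15.946195602416992), 4.7656426429748535) 0.044987713842707056
0.05 ((522.8071899414062, 314.5361022949219), (134.08984375, 22.985515594482422), 5.3561248779296875) 0.06997403536346629
0.075 ((524.9230346679688, 302.5986328125), (49.76061248779297, 11.72973346710205), 17.902708053588867) 0.09972154773749395
0.098 ((522.0514526367188, 307.8122253417969), (51.568058013916016, 12.506148338317871), 4.230042457580566) 0.10810916519904937
0.455 0.07045516298272075 0.475 0.0715096768067544 0.55 0.10752391159742175 0.57 0.07259629866244188 dark tin px 464 lidded/tin edge
```

The card is flat in the slot: its top edge is at 0.071–0.072 at both ends, it sits 9 mm off-centre, and it stands upright. The gripper is clear and the bowl is up, so I'm handing the job in.

```bash
python3 -c "
from workcell import *
print(job_done())"
```

```text
the job is handed in; nothing more can be done
None
```

I handed the job in at about 26.5 s. All four balls are in the tin, the bowl is back up, and the card is released and flat in its rack slot, about 9 mm off-centre; `job_done` returned no verdict.

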